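# Rap the stuck bushing out of its tube

## Task

One of the three upturned clear tubes on the grey rubber mat still has a brass bushing wedged inside. Carry that tube over to the steel tray and, keeping hold of it, rap its open end sharply on the tray floor until the bushing drops out, and leave the bushing in the tray. Then stand the empty tube back on the mat, open end down, without disturbing the two other tubes.

Things in the scene. Friction and masses are not known exactly. Their poses are not given: they have to be found in the camera images.
- tube: The tube with the bushing wedged in it: clear plastic, 46 mm outside diameter, 40 mm inside, 125 mm tall, about 110 g, standing upturned. Origin at the centre of its open mouth, which faces down; z points up to the closed end. The top 35 mm (z 90 to 125 mm) is a solid black cap 46 mm across: the place to grip.
- bushing: Flanged brass bushing, about 140 g: body 28 mm diameter, flange 32 mm at its upper end, 32 mm tall. Origin at the centre of its plain lower end, z along its axis to the flange. While wedged, its origin is about 35 mm above the tube's mouth; once free it stands on the floor within the tube, flange below the nubs, and the tube lifts straight off it.
- tray: Fixed open steel tray, 190 x 190 mm outside, 26 mm high, walls 6 mm thick. Origin at the centre of its underside; inner floor about 6 mm above the origin (see point tray_in).
- tray_in (a point): Centre of the tray's inner floor, on its surface.
- mat: Fixed grey rubber mat, 150 mm (its x) by 340 mm (its y), 4 mm thick; origin at the centre of its underside. The three tubes stand in a row along its y, about 105 mm apart.
- empty_a: An empty tube, same shape, size and origin as the tube with the bushing; standing on the mat, to be left alone.
- empty_b: The other empty tube, the same again; to be left alone.
- nubs (a point): Point on the tube's axis, 60 mm above its mouth, level with three spring nubs in the wall that hold the bushing under its flange. The bushing's weight, pressing or slow setting down do not free it; striking the mouth on the tray floor in a quick downstroke (0.2 to 0.4 m/s at the blow) does, in one or a few raps.
Not all that is in view belongs to the job. Leave any blue look-alike of the tube alone.

How it is judged (in metres and radians):
On the way, in this order (a step that is already met when the one before it is completed fails the run):
1. the tube is over the tray, with the bushing still wedged in it (horizontal distance between tube and tray below 0.08 m and z of bushing in the frame of tube above 0.025 m), for 0.1 s.
2. the bushing has dropped out onto the tray floor (horizontal distance between bushing and tray below 0.115 m and z of bushing in the frame of tray below 0.03 m and z of bushing in the frame of tube below 0.012 m), for 0.2 s.
At the end, for the whole second after the job is handed in: The bushing lies or stands at rest on the tray floor, inside the tray; the empty tube stands at rest on the mat, open end down (within 0.1 rad of upright), its centre on the mat (x of bushing in the frame of tray between -0.095 and 0.095 m and y of bushing in the frame of tray between -0.095 and 0.095 m and z of bushing in the frame of tray below 0.03 m and linear speed of each of bushing, tube below 0.03 m/s and x of tube in the frame of mat between -0.07 and 0.07 m and y of tube in the frame of mat between -0.165 and 0.165 m and z of tube in the frame of mat below 0.009 m and angle between tube's own z axis and vertical below 0.1 rad); the robot touches nothing.
It fails at once if the tube is let go while it stands or falls on the tray (contact force between tube and tray above 0.5 N and contact force between the fingers and tube below 0.2 N).
It fails at once if an empty tube is moved more than 30 mm or knocked over (distance of any of empty_a, empty_b from where it was at the start of the episode above 0.03 m or angle between any of empty_a, empty_b's own z axis and vertical above 0.5 rad).
It also fails if it takes over 58 s, if anything falls off the work surface, if the arm or the gripper's body presses on something with over 40 N, if the wrist force passes 120 N, or if a joint passes its speed limit or range.

## Robot

A 7-joint arm with a two-finger parallel gripper is mounted at the origin on the work surface. World frame = base frame: x ahead of the robot, y to its left, z up, the work surface at z = 0. Lengths are in mm, angles in rad, forces in N, time in s.
With the tool pointing down it reaches from about 400 to 875 mm from the base axis. Payload 19.3 kg.
Tool frame: the origin (TCP) lies at the very end of the fingers, on their centre line; the grasp point (between the pads) lies 19 mm behind it (grip_point_offset is the z of the grasp point in the tool frame, in mm); z points along the fingers, y is the line along which they close (so a half turn about z gives the same grasp; the last joint's range is limited). The gripper opens to 85 mm and grips with 20 to 120 N. Pads are 22 mm wide; open, the fingers measure 114 mm over their backs; the gripper's body (76 mm by 85 mm) begins 54 mm behind the grasp point. The pads swing forward as they close: fully open they stand 13 mm farther back than shut.
Start: joints at [-1.395, 0.521, -0.036, 1.599, 0.021, 1.021, -0.113], TCP at [152.102, 606.201, 231.291] pointing down, gripper open.
Joint ranges: [-2.91, 2.91], [-0.3, 2.13], [-1.5, 1.42], [0.17, 2.43], [-1.26, 4.41], [0.16, 1.93], [-2.52, 2.52]. Speed limits (rad/s): [1.89, 1.89, 2.39, 2.39, 3.01, 3.01, 3.01].

## Interface

Orientations are given as a 3x3 rotation matrix whose columns are the frame's x, y, z axes.
In Python, from workcell import movep, movel, goto_joints, open_gripper, clamp, wait, inverse_kinematics, read_state, camera, PlanningError, finish_job, grip_point_offset gives the robot as it stands. Calls block until the motion is done:
- movep(position, orientation): joint-space move of the TCP to a pose.
- movel(position, frame=None, max_speed=150, guard=None): straight line of the TCP; frame=None keeps the orientation; max_speed is the mean speed in mm/s. With guard (N) it stops when the force on the tool has changed by that much, and returns True; else False.
- goto_joints(angles): joint-space move.
- open_gripper() and clamp(): open the fingers fully, or close them until they stop; the grip force is fixed at half the most.
- wait(seconds).
- inverse_kinematics(position, orientation): joint angles nearest the present ones, or None.
- read_state(): the state.
- camera(name): name is "scene" or "top"; returns a dict with "image" (384x512x3 uint8, blue, green, red), "range_z" (384x512 float32, mm along the optical axis (not along the pixel's ray), 0 where there is no reading), "fx", "fy", "cx", "cy" (pixels), "cam_to_world" (4x4, takes a point from camera to world coordinates). Camera axes: x right, y up, looking along -z (the intrinsics and any distortion apply to the point x, -y, -z); pixel columns grow to the right and rows downward; lengths in mm; the calibration is good to about 2 mm. A picture is of the moment at which its call begins.
A pose or a line that the arm cannot do raises PlanningError and nothing moves.
- finish_job(): hands the job in; it is judged then, once.
The state is a dict: "time": time; "qpos": joint angles; "qvel": joint speeds; "joint_efforts": joint torques, N m; "eef_pos": TCP position; "tool_rot": TCP orientation; "ft_force": force on the tool from outside, world axes, zero at the start; "torque": the same for the moment, N m; "finger_gap": finger opening in mm; "gripper_force": force on a finger pad.
Only numpy, scipy, OpenCV 4.12 (cv2) and the standard library are available. Lean on these libraries where they do the work, as an engineer would, in place of code of your own. Each camera call takes 0.05 s, during which the arm holds its last target. There are 200 camera calls.

## Working session

There is one attempt and no reset: what is moved stays moved. The work goes in short steps, each a Python script; the robot and the scene stay as the last script left them, time stands still between calls to the robot, and variables do not carry over. Pictures are saved under pics/ and viewed, at most 10 in all, crops included, and the job is handed in when it is done.

```bash
mkdir -p pics; python3 - <<'E'
from workcell import *
import cv2,numpy as np
for n in("scene","top"):
    c=camera(n); cv2.imwrite(f"pics/{n}1.png",c["image"]); np.savez(f"{n}1.npz",**c)
    print(n,c["fx"],c["fy"],c["cx"],c["cy"],np.round(c["cam_to_world"],3).tolist(),[k for k in c])
s=read_state();print(s["time"],s["ft_force"],s["tool_rot"],grip_point_offset)
E
```

```text
scene 479.6921392124243 479.6921392124243 243.71945047544318 185.66709034765586 [[0.83, -0.394, 0.395, 1171.476], [0.557, 0.607, -0.567, -770.465], [-0.016, 0.691, 0.723, 1034.681], [0.0, 0.0, 0.0, 1.0]] ['image', 'range_z', 'fx', 'fy', 'cx', 'cy', 'cam_to_world']
top 359.7836644267169 359.7836644267169 255.69636836447492 188.24162818940255 [[-0.06, 0.972, -0.226, 448.425], [-0.998, -0.058, 0.016, -9.987], [0.003, 0.227, 0.974, 948.051], [0.0, 0.0, 0.0, 1.0]] ['image', 'range_z', 'fx', 'fy', 'cx', 'cy', 'cam_to_world']
0.1 [-0.31947098  0.49361626  0.02297869] [[-9.69938533e-01  2.43349991e-01 -1.55539447e-04]
 [ 2.43350025e-01  9.69938039e-01 -9.82363474e-04]
 [-8.81945163e-05 -9.90682715e-04 -9.99999505e-01]] -18.700000000000003
```

View pics/scene1.png

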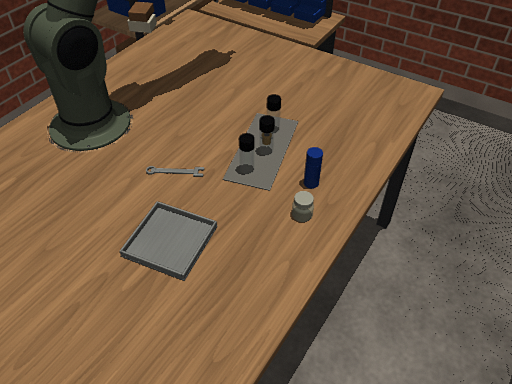

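View pics/top1.png

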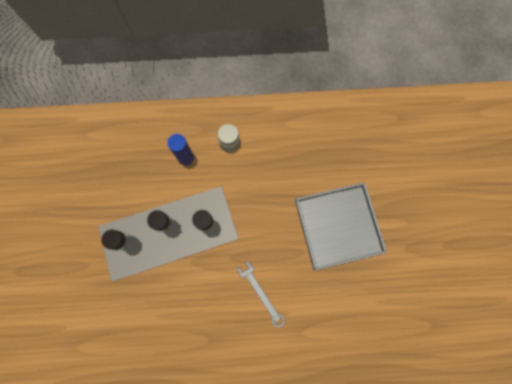

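The middle tube (scene ~267,135) appears to show brass. I'll zoom in to check and compute positions from depth.

```bash
cat > h.py <<'E'
import numpy as np,cv2
def cloud(c):
    r=c["range_z"]; v,u=np.mgrid[:r.shape[0],:r.shape[1]]
    p=np.stack([(u-c["cx"])/c["fx"]*r,-(v-c["cy"])/c["fy"]*r,-r],-1)
    T=c["cam_to_world"]; w=p@T[:3,:3].T+T[:3,3]; w[r==0]=np.nan
    return w
def caps(c,lo=122,hi=136):
    w=cloud(c); m=((w[...,2]>lo)&(w[...,2]<hi)&(c["image"].max(-1)<60)).astype(np.uint8)
    n,l,s,ce=cv2.connectedComponentsWithStats(m)
    out=[]
    for i in range(1,n):
        if s[i,4]>30:
            q=w[l==i]; (x,y),rad=cv2.minEnclosingCircle(q[:,:2].astype(np.float32))
            out.append((np.round(q.mean(0),1),(round(x,1),round(y,1),round(rad,1)),s[i,4],np.round(ce[i])))
    return out
E
python3 - <<'E'
from h import *
for n in("scene","top"):
    c=dict(np.load(n+"1.npz")); print(n)
    for o in caps(c): print(*o)
    w=cloud(c); im=c["image"].astype(int)
    grey=(np.ptp(im,axis=-1)<22)&(im.max(-1)>60)
    ok=grey&(w[...,0]>350)&(w[...,0]<900)&(abs(w[...,1])<450)&(w[...,2]<30)&(w[...,2]>-8)
    k=cv2.morphologyEx(ok.astype(np.uint8),cv2.MORPH_OPEN,np.ones((3,3)))
    N,l,s,ce=cv2.connectedComponentsWithStats(k)
    for i in range(1,N):
        if s[i,4]>800:
            q=w[l==i]; print(s[i,4],ce[i].round(),cv2.minAreaRect(q[:,:2].astype(np.float32)),np.nanmedian(q[:,2]))
    for nm,mask in(("blue",(im[...,0]>90)&(im[...,2]<60)),):
        q=w[mask&(w[...,2]>100)&(w[...,2]<150)&(w[...,0]<1000)]; print(nm,len(q),q.mean(0) if len(q) else 0)
c=np.load("scene1.npz")["image"]
cv2.imwrite("pics/z.png",cv2.resize(c[85:195,215:325],None,fx=5,fy=5,interpolation=cv2.INTER_CUBIC))
E
```

```text
scene
[ 55.8 -37.7 129. ] (10.9, -9.2, 82.5) 197 [ 84. 104.]
[544.  306.1 127.7] (543.0, 308.3, 25.5) 110 [273.  99.]
[581.7 203.9 127.5] (579.1, 205.8, 25.5) 133 [266. 120.]
[576.9 100.5 128.1] (576.0, 104.4, 24.7) 142 [246. 138.]
1804 [265. 160.] ((565.4929809570312, 209.91424560546875), (149.70985412597656, 343.90594482421875), 15.021598815917969) 3.3935346679974145
3429 [169. 241.] ((556.8941650390625, -240.56800842285156), (188.3765411376953, 188.71823120117188), 10.0091552734375) 5.918458540508482
blue 131 [768.61053532 160.01938325 124.28368065]
top
[577.8 206.  127.4] (577.6, 206.4, 20.8) 229 [157. 220.]
[540.1 308.4 127.1] (540.0, 309.5, 21.2) 263 [112. 239.]
5206 [340. 226.] ((553.204345703125, -235.91114807128906), (186.26988220214844, 188.78538513183594), 10.141818046569824) 5.0646128137238975
5309 [170. 234.] ((563.5493774414062, 211.55484008789062), (142.89390563964844, 333.4126281738281), 15.334661483764648) 2.4979350780843106
blue 211 [763.38059165 160.24058993 123.38514789]
```

View pics/z.png

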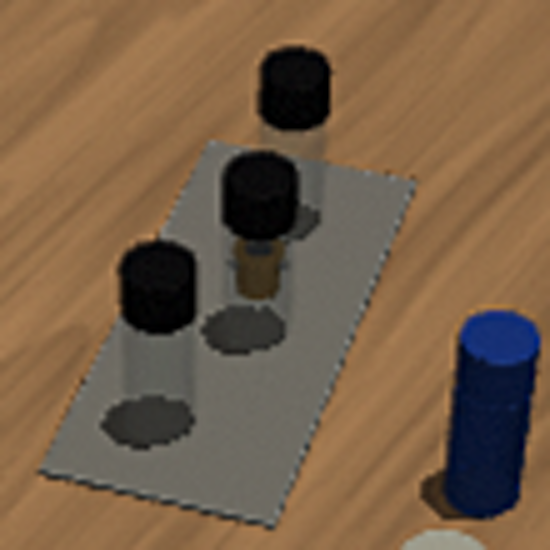

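The zoom shows brass under the cap of the middle tube (crop 260,270, which is scene pixel ~267,139). The other two are empty. The tube is at (578,206) and the tray at (555,-238).

```bash
cat >> h.py <<'E'
def R(deg):
    a=np.radians(deg); y=np.array([np.cos(a),np.sin(a),0]); z=np.array([0,0,-1.]); return np.column_stack([np.cross(y,z),y,z])
E
python3 - <<'E'
from workcell import *
from h import *
s=read_state(); best=None
for d in(10,190):
    q=inverse_kinematics([578.3,206,260],R(d)); print(d,None if q is None else np.round(q,2))
    q2=inverse_kinematics([555,-238,260],R(d)); print(d,None if q2 is None else np.round(q2,2))
    if q is not None and (best is None or abs(q[6])<abs(best[1][6])): best=(d,q)
d=best[0]; print("use",d)
movep([578.3,206,230],R(d))
print(movel([578.3,206,95],max_speed=120,guard=8))
clamp(); s=read_state(); print(s["eef_pos"],s["finger_gap"],s["gripper_force"],s["ft_force"],s["time"])
movel([578.3,206,260],max_speed=150)
s=read_state(); print(s["eef_pos"],s["finger_gap"],s["gripper_force"],s["ft_force"],s["time"])
c=camera("scene"); cv2.imwrite("pics/lift.png",cv2.resize(c["image"][40:220,180:360],None,fx=3,fy=3))
E
```

```text
10 [-0.74  0.51  0.45  1.62 -0.24  1.07 -0.05]
10 [-0.29  0.65  0.96  1.66 -0.57  1.15  1.  ]
190 [ 0.3   0.78 -1.27  1.56  0.76  1.37  2.27]
190 [-0.38  0.8   1.23  1.66 -0.79  1.26 -1.96]
use 10
False
[578.85626244 206.14139543  95.59375354] 44.67179453532654 60.31164050102234 [0.59423666 0.44746816 5.84571326] 3.9333
[577.88048005 205.87158956 259.1238489 ] 44.870592055496026 61.291372776031494 [-0.47241119  0.13570077 -2.21362442] 5.1833
```

View pics/lift.png

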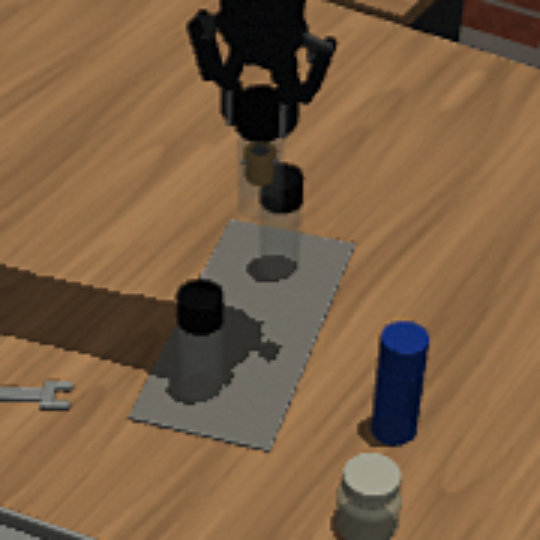

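The middle tube is lifted with the bushing still wedged (brass at 260,165) and the neighbours are undisturbed. Next I'll carry it over and rap it.

```bash
python3 - <<'E'
from workcell import *
from h import *
movel([555,-238,260],max_speed=220)
movel([555,-238,140],max_speed=150)
wait(.2)
s=read_state(); print(s["eef_pos"],s["finger_gap"],s["ft_force"],s["time"])
hit=movel([555,-238,86],max_speed=170,guard=20)
s=read_state(); print(hit,s["eef_pos"],s["finger_gap"],s["gripper_force"],s["ft_force"],s["time"])
movel([555,-238,140],max_speed=80); wait(.2)
s=read_state(); print(s["eef_pos"],s["finger_gap"],s["ft_force"],s["time"])
c=camera("scene"); cv2.imwrite("pics/rap.png",cv2.resize(c["image"][120:300,90:270],None,fx=3,fy=3))
E
```

```text
[ 555.33639504 -238.08598729  140.73804937] 44.58271399649994 [ 0.11288952 -1.23701998 -2.50965025] 8.5583
True [ 556.16828441 -237.75988693   92.11760291] 44.65064915929076 76.80313740102065 [-0.51721364  0.17442243 -3.12643772] 8.8833
[ 554.76817064 -237.93300226  139.51096688] 44.67419999497278 [-0.73513952 -0.21641975 -3.16907778] 9.8083
```

View pics/rap.png

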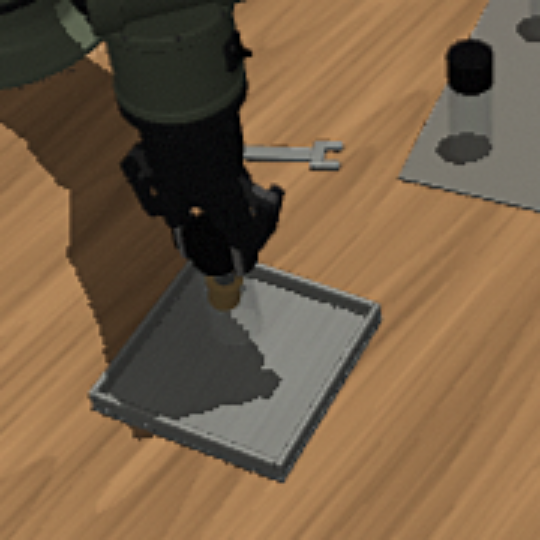

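The bushing is still wedged (225,290) and there's no drop. The stroke probably slowed before the blow. I'll measure the contact height, then rap faster with more overtravel.

```bash
python3 - <<'E'
from workcell import *
from h import *
def st(*a): s=read_state(); print(*a,np.round(s["eef_pos"],1),round(s["finger_gap"],1),np.round(s["ft_force"],1),round(s["time"],2)); return s
movel([555,-238,105],max_speed=120)
h=movel([555,-238,80],max_speed=40,guard=5); z0=st("touch",h)["eef_pos"][2]
movel([555,-238,z0+45],max_speed=120); wait(.2)
h=movel([555,-238,z0-18],max_speed=210,guard=25); st("rap",h)
movel([555,-238,z0+45],max_speed=80); wait(.2); st("up")
c=camera("scene"); cv2.imwrite("pics/rap2.png",cv2.resize(c["image"][180:300,110:230],None,fx=5,fy=5,interpolation=cv2.INTER_CUBIC))
E
```

```text
touch True [ 555.4 -238.    90.5] 45.0 [ 0.7 -0.4 -2.6] 10.73
rap True [ 556.  -237.9   83.4] 44.9 [-1.1  0.2 -1.5] 11.76
up [ 554.8 -237.9  135. ] 44.6 [ 0.1 -0.3 -1.7] 12.72
```

View pics/rap2.png

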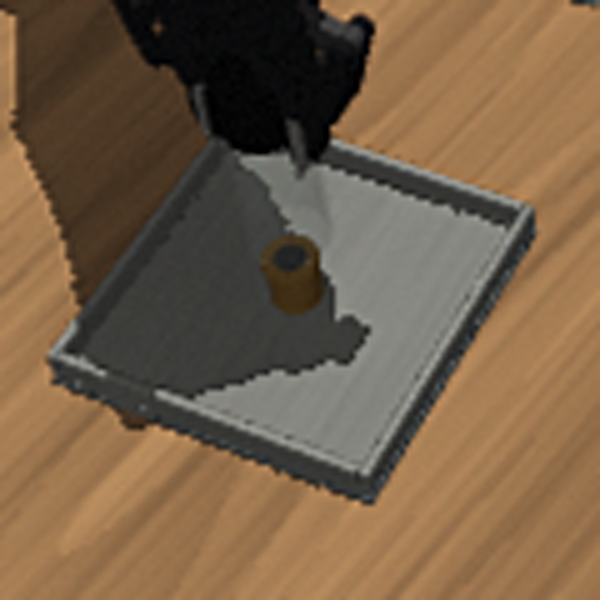

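The bushing is out and standing on the tray floor (crop 290,275), clear of the tube. Now I'll return the tube.

```bash
python3 - <<'E'
from workcell import *
from h import *
def st(*a): s=read_state(); print(*a,np.round(s["eef_pos"],1),round(s["finger_gap"],1),np.round(s["ft_force"],1),round(s["time"],2)); return s
movel([555,-238,265],max_speed=120)
movel([578.3,206,265],max_speed=200)
movel([578.3,206,100],max_speed=120)
h=movel([578.3,206,66],max_speed=20,guard=4); st("touch",h)
c=camera("scene"); cv2.imwrite("pics/down.png",cv2.resize(c["image"][60:200,200:340],None,fx=4,fy=4,interpolation=cv2.INTER_CUBIC))
E
```

```text
touch True [578.4 206.1  79.9] 44.8 [-0.5 -0.2  6.7] 18.93
```

View pics/down.png

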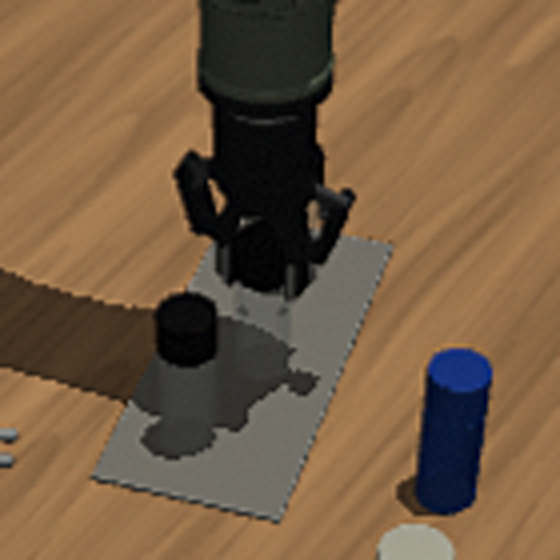

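The tube is upright on the mat, with its cap at (260,250) between the fingers. I'll release it and retreat.

```bash
python3 - <<'E'
from workcell import *
from h import *
open_gripper(); wait(.3)
movel([578.3,206,250],max_speed=100); movep([480,0,330],R(10)); wait(.5)
print(read_state()["time"])
for n in("scene","top"):
    c=camera(n); print(n); [print(*o) for o in caps(c)]
    if n=="scene": cv2.imwrite("pics/end.png",c["image"])
E
```

```text
23.075
scene
[ 53.7 -39.6 129.4] (13.2, -11.4, 82.1) 201 [ 83. 104.]
[544.  306.4 127.4] (543.7, 309.3, 24.3) 111 [273.  99.]
[579.6 203.9 127.8] (577.3, 206.1, 24.7) 132 [266. 120.]
[577.3 100.9 127.8] (574.6, 101.5, 24.2) 144 [246. 139.]
top
[578.3 219.4 127.4] (577.3, 216.5, 15.0) 46 [151. 220.]
[539.6 308.9 127.2] (539.5, 309.2, 20.8) 224 [112. 239.]
```

View pics/end.png

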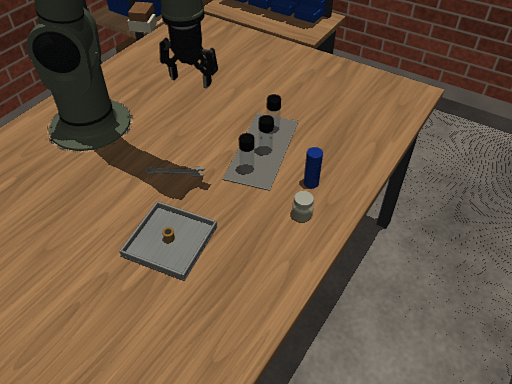

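The bushing stands in the tray (168,235). All three tubes are upright on the mat with the gripper clear.

```bash
python3 -c "
from workcell import *
print(finish_job())"
```

```text
the job is handed in; nothing more can be done
None
```

The bushing came out on the second rap and stands in the tray, the empty tube is back upright on the mat, the other two tubes were not disturbed, and the job is handed in (no verdict was returned).

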